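# Change over and start a module test shuttle

## Task

Pull up the red plunger knob, draw the shuttle back from the contact head to the load position (yellow mark) and let the plunger drop into its slot there. With the shuttle locked there, set the blue finished module upright in the black out tray and seat every untested silver module flat in a pocket with its connector towards the contact head; grip modules lightly (not above 30 N) and leave the other things on the bench alone. Then pull the plunger again, slide the loaded shuttle to the test position (green mark), let the plunger lock it there, and finally press the green start button.

Things in the scene. Friction and masses are not known exactly. Their poses are not given: they have to be found in the camera images.
- fixture: grey base plate, fixed, 260 x 310 mm, 12 mm thick; origin on the bench; x = slide direction, pointing to the black contact head (220 mm wide, 66 mm tall, face at x = 90 mm). At y = 155 mm a steel index rail (top 28 mm up) has three 11 mm slots across it: test (green mark, nearest the head), spare (black), load (yellow, furthest)
- shuttle (a joint): travel of the aluminium shuttle with three pockets, in m: 0 = test position (by the contact head), 0.05 = spare slot, 0.10 = load position; it grows towards the fixture's -x. It slides with about 2 N of friction between -0.003 and 0.112 and stays where left, but can move only while the plunger is pulled up
- plunger (a joint): lift of the index plunger in m: 0 = pin fully down in a slot, about 0.009 = pin tip on top of the rail (not locked), 0.018 = end of travel. A spring pushes it down with 6 N at 0 and 11 N fully up; the knob does not stay up by itself. The pin (8 mm, round tip) drops in when within about 1.5 mm of a slot's middle
- knob_top (a point): centre of the top face of the plunger's red knob, an upright cylinder 26 mm in diameter and 30 mm tall below this point, riding on the shuttle beside the pockets; pull it up and push it sideways to move the shuttle
- pocket1 (a point): centre of the floor of the right pocket of the shuttle (32 mm above the bench), moves with it; axes as the fixture's, z up. Pocket 74 mm along x, 44 mm along y, 8 mm deep, blue walls with a yellow mark on the side where the connector belongs (+x); pockets are 68 mm apart along y
- pocket2 (a point): centre of the floor of the middle pocket of the shuttle (32 mm above the bench), moves with it; axes as the fixture's, z up. Pocket 74 mm along x, 44 mm along y, 8 mm deep, blue walls with a yellow mark on the side where the connector belongs (+x); pockets are 68 mm apart along y
- pocket3 (a point): centre of the floor of the left pocket of the shuttle (32 mm above the bench), moves with it; axes as the fixture's, z up. Pocket 74 mm along x, 44 mm along y, 8 mm deep, blue walls with a yellow mark on the side where the connector belongs (+x); pockets are 68 mm apart along y
- new1: untested module (two or three present, else None), flat on the bench; 130-170 g; green board 70 x 40 x 4 mm, on it a bare aluminium can 56 x 30 mm, total height 38 mm (grip the 30 mm sides), black connector 16 mm wide sticking out over the +x end, 12 to 20 mm up, to 47 mm from the middle. Origin: middle of underside; x towards connector, z up. A squeeze over 30 N damages it: about 10 N holds it
- new1_plug (a point): outer end of that module's connector, 47 mm from its middle, 16 mm above its underside
- new2: untested module (two or three present, else None), flat on the bench; 130-170 g; green board 70 x 40 x 4 mm, on it a bare aluminium can 56 x 30 mm, total height 38 mm (grip the 30 mm sides), black connector 16 mm wide sticking out over the +x end, 12 to 20 mm up, to 47 mm from the middle. Origin: middle of underside; x towards connector, z up. A squeeze over 30 N damages it: about 10 N holds it
- new2_plug (a point): outer end of that module's connector, 47 mm from its middle, 16 mm above its underside
- new3: untested module (two or three present, else None), flat on the bench; 130-170 g; green board 70 x 40 x 4 mm, on it a bare aluminium can 56 x 30 mm, total height 38 mm (grip the 30 mm sides), black connector 16 mm wide sticking out over the +x end, 12 to 20 mm up, to 47 mm from the middle. Origin: middle of underside; x towards connector, z up. A squeeze over 30 N damages it: about 10 N holds it
- new3_plug (a point): outer end of that module's connector, 47 mm from its middle, 16 mm above its underside
- done: finished module, in the middle pocket at the start, connector to the head; 130-170 g; green board 70 x 40 x 4 mm, on it a blue can 56 x 30 mm, total height 38 mm (grip the 30 mm sides), black connector 16 mm wide sticking out over the +x end, 12 to 20 mm up, to 47 mm from the middle. Origin: middle of underside; x towards connector, z up. A squeeze over 30 N damages it: about 10 N holds it
- out_tray_in (a point): centre of the inner floor (4 mm above the bench) of the black out tray, inside 142 x 122 mm (x, y), walls 22 mm tall, fixed
- start (a joint): green start button on the grey control box: 0 = up, 0.006 = fully down (needs about 4 N), springs back; counts as pressed past 0.004
- start_top (a point): centre of the start button's top face, 30 mm across; press straight down
- meter: yellow hand multimeter, 150 x 75 x 35 mm, lying flat; a bystander, leave it where it is
- screw_cup: steel cup for screws, 64 mm across, 45 mm tall; a bystander, leave it where it is
- driver: screwdriver lying on the bench; a bystander, leave it where it is
- cleaner: cleaner bottle, 56 mm across, 120 mm tall, standing; a bystander, leave it where it is
- spare_board: bare green circuit board, 100 x 70 mm, lying flat; a bystander, leave it where it is
- tape: blue roll of tape, 80 mm across, 24 mm tall, lying flat; a bystander, leave it where it is
- wrench: wrench lying on the bench; a bystander, leave it where it is
Things that resemble listed ones, but are neither listed nor needed, are in the scene too. What is shaped like the new2 but orange is not meant.

How it is judged:
By the outcome, as a careful person would: the job done as asked, in the order asked, and still so for the second after the job is handed in, with the robot touching nothing.
Of new1, new2, new3 only 2 to 3 are there at a start; the rules pass over those that are not, and their reading is None.
At some moment in a run one of new1, new2, new3 may be knocked a few centimetres aside while the robot is not near it.
Once in a run the grip may slacken for a moment while it holds something.
It also fails if it takes over 208 s, if anything falls off the work surface, if the arm or the gripper's body presses on something with over 40 N, if the wrist force passes 120 N, or if a joint passes its speed limit or range.

## Robot

A 7-joint arm with a two-finger parallel gripper is mounted at the origin on the work surface. World frame = base frame: x ahead of the robot, y to its left, z up, the work surface at z = 0. Lengths are in m, angles in degrees, forces in N, time in s.
With the tool pointing down it reaches from about 0.425 to 0.875 m from the base axis. Payload 4.7 kg.
Tool frame: the origin (TCP) lies at the centre of the arm's flange, where the gripper is bolted on; the fingertips stand 182 mm ahead of it and the grasp point (between the pads) lies 164 mm ahead of it; z points along the fingers, y is the line along which they close (so a half turn about z gives the same grasp; the last joint's range is limited). The gripper opens to 87 mm and grips with 3 to 60 N. Pads are 19 mm wide; open, the fingers measure 117 mm over their backs; the gripper's body (75 mm by 190 mm) begins 51 mm behind the grasp point.
Start: joints at [-72.645, 18.392, -4.016, 83.108, 1.295, 78.541, -3.26], TCP at [0.185, 0.623, 0.405] pointing down, gripper open.
Joint ranges: [-163.93, 163.93], [-17.29, 119.83], [-79.2, 71.16], [3.27, 140.29], [-89.18, 269.18], [5.43, 117.66], [-154.24, 154.24]. Speed limits (degrees/s): [147.25, 147.25, 180, 180, 180, 180, 180].

## Interface

Orientations are given as a 3x3 rotation matrix whose columns are the frame's x, y, z axes.
In Python, from workcell import sense, read_camera, get_calibration, sign_off, silhouettes, landmark_of gives the robot as it stands.
- The arm moves only by the tool servo_tool, never from a script. Its argument "deltas" is a list that holds one entry, the list of rows, each a list of 7 numbers: the shift along the tool's x, y, z in m, then the turn, a rotation vector about the tool's x, y, z in degrees, then the opening in per cent of the stroke, from 0 (shut) to 100 (fully open). A call has exactly 10 rows; each row shifts and turns the commanded pose from where the row before left it, along the tool's axes as they then stand; what a row does not reach is not made up. A row lasts 1/8 s, in which the tool goes at most 62.5 mm and 10.7 degrees, less where a joint would pass 70% of its speed; a pose out of reach is approached as far as the arm can. A call is refused whole if a number of a shift passes 0.0625 or a number of a turn 10.7, either way. A call with a gripper value outside its range is refused whole. The fingers move at their own pace and stop on an object; "squeeze" is the grip in N (left out, the last holds). Time passes only in rows, so rows that do not move let the fingers close, or fill a call up. It gives the time, the measured TCP pose, the force, the opening and the grip force at its end, in the units of the state.
- sense(): the state, without advancing time (a new reading comes with each control period).
- read_camera(name): name is "side" or "top" or "wrist"; returns the picture (420x560x3 uint8, red, green, blue); there is no depth.
- get_calibration(name): a dict with "intrinsics" (3x3 intrinsics, pixels), "rvec" (rotation vector, rad) and "tvec" (3), from world to camera coordinates, as OpenCV has them. Camera axes: x right, y down, z forward; pixel columns grow to the right and rows downward; lengths in m; the calibration is good to about 2 mm. A picture is of the moment at which its call begins: read the wrist's pose just before it. get_calibration takes no time and is no camera call; for the wrist camera it gives the pose at the moment of the call.
- sign_off(): hands the job in; it is judged then, once.
Trained networks look in the newest picture that a camera, given by its name, has taken for a name from the list of things; names that differ only in an ending like _2 or _b are one class to them, and where a whole thing is asked for, a point or a joint stands for the part that bears it (a point fixed in the world has none). Each returns a list of dicts, best first, with "p" (0 to 1); they miss things now and then, are a little off and sometimes report something else, mostly with a low value. They report only what shows in the picture. A call takes as long as a camera call. They do not tell look-alikes from the thing itself.
- silhouettes(camera, target): "mask" (420x560 bool, what is visible of it) and "extent" ([left, top, right, bottom] in pixels, round what is visible of it).
- landmark_of(camera, target): "location" ([column, row] in pixels: a listed point, or the origin of a listed thing).
The state is a dict: "time_s": time; "q": joint angles; "joint_vel": joint speeds; "tau": joint torques, N m; "ee_pos": TCP position; "eef_rot": TCP orientation; "force": force on the tool from outside, world axes, zero at the start; "torque": the same for the moment, N m; "finger_gap": finger opening in m; "grasp_force": force on a finger pad.
Only numpy, scipy, OpenCV 4.12 (cv2) and the standard library are available. Lean on these libraries where they do the work, as an engineer would, in place of code of your own. Each camera call takes 0.05 s, during which the arm holds its last target. There are 200 camera calls.

## Working session

There is one attempt and no reset: what is moved stays moved. The work goes in short steps, Python scripts to look and compute and a tool call to move; the robot and the scene stay as the last step left them, time stands still between calls to the robot, and variables do not carry over. Pictures are saved under pics/ and viewed, at most 14 in all, crops included, and the job is handed in when it is done.

Besides the shell and the picture viewer there is one more tool, called after ">>>" in YAML: its name, and indented under it one key for each argument. servo_tool: Moves the arm, as the interface text tells. Its arguments: {"type":"object","properties":{"deltas":{"type":"array"},"squeeze":{"type":"number"}},"required":["deltas"]}

```bash
mkdir -p pics; ls; cat > h.py <<'E'
import numpy as np,cv2
from workcell import *
def cal(n):
    c=get_calibration(n);R=cv2.Rodrigues(np.array(c["rvec"],float))[0]
    return np.array(c["intrinsics"],float),R,np.array(c["tvec"],float).ravel()
def w(n,px,z,C=None):
    K,R,t=C or cal(n);d=R.T@np.linalg.inv(K)@np.array([px[0],px[1],1.]);o=-R.T@t
    return o+d*(z-o[2])/d[2]
def pj(n,p,C=None):
    K,R,t=C or cal(n);c=K@(R@np.array(p,float)+t);return c[:2]/c[2]
def snap(n,f=None,crop=None,s=1):
    im=read_camera(n)
    if f:
        o=im if crop is None else im[crop[1]:crop[3],crop[0]:crop[2]]
        cv2.imwrite('pics/'+f,cv2.resize(o[:,:,::-1],None,fx=s,fy=s,interpolation=cv2.INTER_CUBIC))
    return im
E
python3 - <<'E'
from h import *
s=sense();print({k:np.round(s[k],3).tolist() for k in s})
snap('top','t0.png',s=1.4);snap('side','s0.png',s=1.4)
for n in('top','side'):
    K,R,t=cal(n);print(n,K.round(0).tolist(),(-R.T@t).round(3),R.round(2).tolist())
H={'new1':0,'new1_plug':.016,'done':.032,'knob_top':.07,'pocket1':.032,'pocket2':.032,'pocket3':.032,'out_tray_in':.004,'start_top':.05,'fixture':0}
for k,z in H.items():
    for d in landmark_of('top',k)[:5]: print(k,round(d['p'],2),np.round(d['location'],1),w('top',d['location'],z).round(3))
E
```

```text
pics
{'time_s': 0.0, 'q': [-72.646, 18.441, -4.016, 83.175, 1.295, 78.541, -3.26], 'joint_vel': [-0.007, 0.048, 0.014, -0.11, -0.08, 0.007, 0.064], 'tau': [0.0, -49.128, -0.404, -31.254, -0.064, 0.044, 0.0], 'ee_pos': [0.185, 0.623, 0.404], 'eef_rot': [[-0.959, 0.285, -0.0], [0.285, 0.959, -0.002], [-0.0, -0.002, -1.0]], 'force': [0.187, 0.124, 0.04], 'torque': [0.005, 0.019, -0.033], 'grasp_force': 0.0, 'finger_gap': 0.087}
top [[388.0, 0.0, 285.0], [0.0, 388.0, 212.0], [0.0, 0.0, 1.0]] [ 0.411 -0.083  1.123] [[0.01, -1.0, -0.0], [-0.98, -0.01, -0.18], [0.18, 0.01, -0.98]]
side [[457.0, 0.0, 284.0], [0.0, 457.0, 214.0], [0.0, 0.0, 1.0]] [ 0.416 -1.233  1.017] [[0.99, -0.13, 0.01], [-0.07, -0.62, -0.78], [0.11, 0.77, -0.62]]
new1 0.78 [334.5 264.7] [ 0.459 -0.22   0.   ]
new1 0.76 [390.1 297.6] [ 0.368 -0.376  0.   ]
new1 0.73 [392.2 258.1] [ 0.479 -0.386  0.   ]
new1 0.63 [350.9 211.1] [ 0.615 -0.27   0.   ]
new1_plug 0.55 [338.8 243.7] [ 0.518 -0.231  0.016]
done 0.77 [247.2 208.4] [0.614 0.032 0.032]
knob_top 0.57 [191.  202.8] [0.621 0.184 0.07 ]
knob_top 0.16 [313.3 224.1] [ 0.565 -0.154  0.07 ]
pocket1 0.94 [251.5 212.2] [0.603 0.02  0.032]
pocket1 0.83 [274.4 207. ] [ 0.619 -0.046  0.032]
pocket1 0.56 [228.8 209.1] [0.611 0.085 0.032]
pocket2 0.94 [251.5 212.2] [0.603 0.02  0.032]
pocket2 0.83 [274.4 207. ] [ 0.619 -0.046  0.032]
pocket2 0.56 [228.8 209.1] [0.611 0.085 0.032]
pocket3 0.94 [251.5 212.2] [0.603 0.02  0.032]
pocket3 0.83 [274.4 207. ] [ 0.619 -0.046  0.032]
pocket3 0.56 [228.8 209.1] [0.611 0.085 0.032]
out_tray_in 0.89 [126.2 268.3] [0.441 0.376 0.004]
start_top 0.65 [138.7 214.8] [0.589 0.334 0.05 ]
fixture 0.72 [255.  221.1] [0.582 0.012 0.   ]
```

View pics/t0.png

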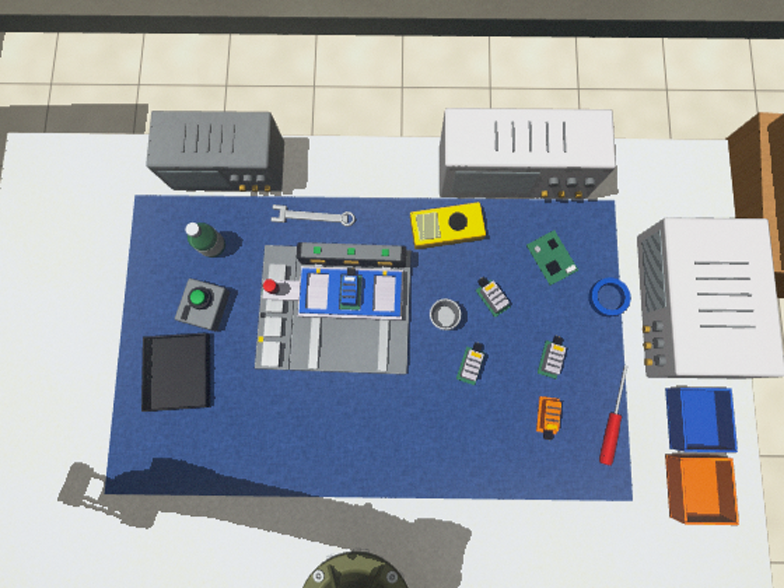

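View pics/s0.png

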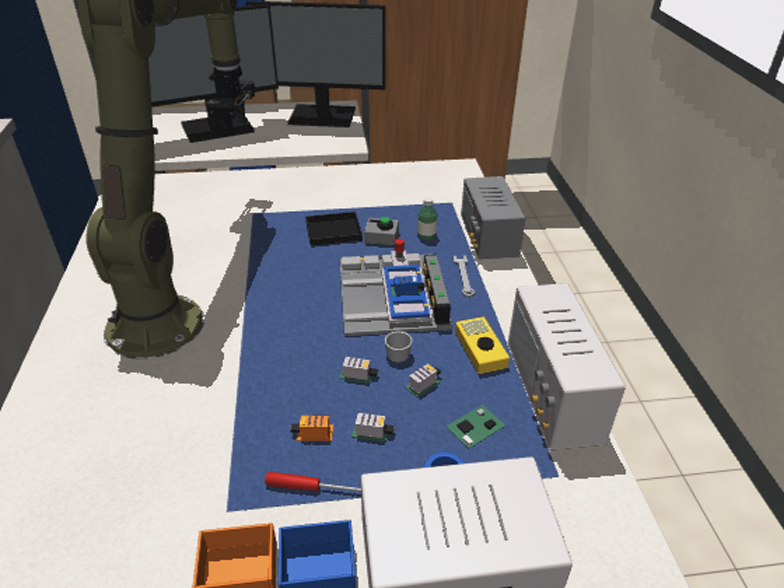

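The top view shows silver modules at about (352,211), (337,261) and (394,256). The orange look-alike is at (392,298). The blue module is in the middle pocket at (249,208), the red knob at (193,205), the button at (142,211) and the tray at (126,266).

```bash
cat >> h.py <<'E'
def tri(a,b,ca='top',cb='side'):
    A=[]
    for n,p in((ca,a),(cb,b)):
        K,R,t=cal(n);P=K@np.c_[R,t];A.append(P)
    X=cv2.triangulatePoints(A[0],A[1],np.array(a,float).reshape(2,1),np.array(b,float).reshape(2,1)).ravel();return X[:3]/X[3]
E
python3 - <<'E'
from h import *
import os
im={n:snap(n) for n in('top','side')}
def cen(n,f,box):
    x0,y0,x1,y1=box;i=im[n][y0:y1,x0:x1].astype(int);m=f(i).astype(bool);ys,xs=np.nonzero(m);return (xs.mean()+x0,ys.mean()+y0,len(xs),ys.min()+y0,ys.max()+y0)
red=lambda i:(i[...,0]>120)&(i[...,1]<90)&(i[...,2]<90)
grn=lambda i:(i[...,1]>i[...,0]*1.6)&(i[...,1]>i[...,2]*1.4)&(i[...,1]>70)
kt=cen('top',red,(180,190,205,215));ks=cen('side',red,(270,160,300,190))
gt=cen('top',grn,(130,200,155,222));gs=cen('side',grn,(262,150,285,168))
print(kt,ks,tri(kt[:2],ks[:2]).round(3));print(gt,gs,tri(gt[:2],gs[:2]).round(3))
for k in('knob_top','start_top','out_tray_in','pocket1','new1','new1_plug','done','fixture'):
    for d in landmark_of('side',k)[:4]: print(k,round(d['p'],2),np.round(d['location'],1))
cv2.imwrite('pics/fx.png',cv2.resize(im['top'][160:290,80:300,::-1],None,fx=3.6,fy=3.6,interpolation=cv2.INTER_CUBIC))
for k in('new1','new1_plug'):
    for d in landmark_of('top',k): print(k,round(d['p'],2),w('top',d['location'],0 if k=='new1' else .016).round(3))
E
```

```text
(np.float64(192.05), np.float64(203.6), 60, np.int64(200), np.int64(208)) (np.float64(284.6818181818182), np.float64(172.45454545454547), 22, np.int64(170), np.int64(179)) [0.618 0.18  0.077]
(np.float64(140.52272727272728), np.float64(211.70454545454547), 88, np.int64(207), np.int64(217)) (np.float64(274.58620689655174), np.float64(157.06896551724137), 29, np.int64(155), np.int64(159)) [0.598 0.328 0.054]
knob_top 0.41 [284.2 172.2]
start_top 0.61 [273.8 156.2]
start_top 0.61 [287.4 205.9]
start_top 0.16 [282.9 195.1]
out_tray_in 0.67 [236.5 162.6]
out_tray_in 0.6 [281.  212.2]
pocket1 0.94 [290.2 207.8]
pocket1 0.85 [285.1 193.8]
pocket1 0.82 [293.4 221.6]
new1 0.88 [300.7 277.6]
new1 0.82 [266.1 308.8]
new1 0.73 [225.2 309.4]
new1 0.67 [254.7 267.5]
new1_plug 0.62 [267.9 268.3]
done 0.71 [288.9 207. ]
fixture 0.9 [280.4 214.9]
new1 0.93 [ 0.463 -0.222  0.   ]
new1 0.86 [ 0.372 -0.378  0.   ]
new1 0.79 [ 0.476 -0.381  0.   ]
new1 0.73 [ 0.61  -0.269  0.   ]
new1_plug 0.69 [ 0.572 -0.165  0.016]
new1_plug 0.2 [0.573 0.02  0.016]
```

View pics/fx.png

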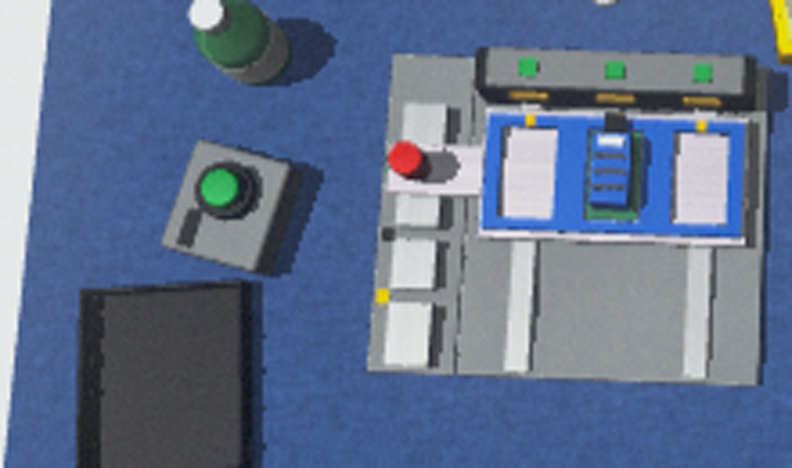

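>>> servo_tool:
  deltas:
    - [[-0.052,-0.029,0,0,0,0,100],[-0.052,-0.029,0,0,0,0,100],[-0.052,-0.029,0,0,0,0,100],[-0.052,-0.029,0,0,0,0,100],[-0.052,-0.029,0,0,0,0,100],[-0.052,-0.029,0,0,0,0,100],[-0.052,-0.029,0,0,0,0,100],[-0.052,-0.029,0,0,0,0,100],[0,0,0,0,0,-7.4,100],[0,0,0,0,0,-7.4,100]]

```text
time_s: 2.45
ee_pos: [0.5185, 0.2812, 0.4048]
eef_rot: [[-1.0, 0.029, 0.0], [0.029, 1.0, 0.0], [-0.0, 0.0, -1.0]]
force: [-0.9, 0.2, 0.6]
finger_gap: 0.0868
grasp_force: 0.0
```

```bash
cat >> h.py <<'E'
def go(p,ya=None):
    "print tool-frame shift to world TCP target p, and turn about tool z to bring tool y to angle ya (deg)"
    s=sense();R=np.array(s['eef_rot']);d=R.T@(np.array(p)-np.array(s['ee_pos']))
    a=np.degrees(np.arctan2(R[1,1],R[0,1]));print('pos',np.round(s['ee_pos'],4),'yaw',a.round(2),'tilt',R[:2,2].round(4),'shift',d.round(4),'turn',None if ya is None else round(a-ya,2))
E
python3 - <<'E'
from h import *
f=lambda x,y:(x/3.6+80,y/3.6+160)
bl,br,tl=[w('top',f(*p),.012) for p in((368,372),(757,384),(393,55))]
print(bl.round(3),br.round(3),tl.round(3));print(np.degrees(np.arctan2(*(bl-br)[:2])),np.degrees(np.arctan2((tl-bl)[1],(tl-bl)[0])))
K,R,t=cal('wrist');s=sense();print('wristcam',(-R.T@t-s['ee_pos']).round(3),R.round(2).tolist(),K[0,0])
snap('wrist','w1.png',s=1.2);go([.618,.180,.36],88.2)
E
```

```text
[0.457 0.214 0.012] [ 0.451 -0.093  0.012] [0.716 0.209 0.012]
1.0842840075930156 -1.2059020624867394
wristcam [-0.077  0.003 -0.021] [[0.03, 1.0, -0.0], [0.96, -0.03, 0.28], [0.28, -0.01, -0.96]] 313.65858435319325
pos [0.5182 0.2818 0.4048] yaw 88.65 tilt [0.0001 0.0002] shift [-0.1022 -0.0994  0.0448] turn 0.45
```

View pics/w1.png

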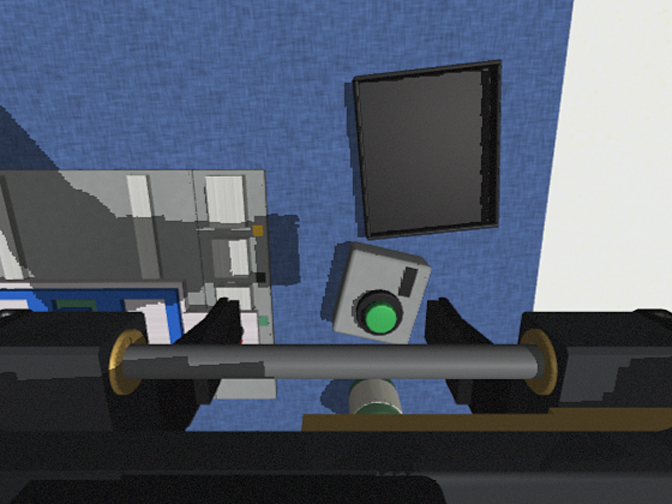

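Wrist view: slot marks at yellow (258,231), black (261,278) and green (264,320), with the button at (380,318) and the tray around (430,150), in 1.2x pixels.

```bash
python3 - <<'E'
from h import *
C=cal('wrist')
g=lambda x,y,z:w('wrist',(x/1.2,y/1.2),z,C)
for z in(.012,.028):
  Y,B,G=g(258,231,z),g(261,278,z),g(264,320,z);d=G-Y;print(z,Y.round(4),B.round(4),G.round(4),np.linalg.norm(d),np.degrees(np.arctan2(d[1],d[0])))
a,b=g(265,170,.012),g(275,398,.012);d=b-a;print(a,b,np.degrees(np.arctan2(d[1],d[0])),np.linalg.norm(d))
print('tray inner top corners z.022',[g(*p,.022).round(3) for p in((357,77),(498,62),(370,237),(496,227))])
im=read_camera('wrist');i=im.astype(int);m=(i[...,1]>i[...,0]*1.6)&(i[...,1]>i[...,2]*1.4)&(i[...,1]>70);m[:,:285]=0;m[290:]=0
ys,xs=np.nonzero(m);print('btn',w('wrist',(xs.mean(),ys.mean()),.055).round(4),len(xs))
E
```

```text
0.012 [0.5199 0.207  0.012 ] [0.57   0.2063 0.012 ] [0.618  0.2058 0.012 ] 0.0981511154808861 -0.7025291110589441
0.028 [0.5165 0.2104 0.028 ] [0.5645 0.2096 0.028 ] [0.6104 0.2092 0.028 ] 0.09392760828308969 -0.7025291110589487
[0.46019135 0.21847864 0.012     ] [0.71669897 0.21125794 0.012     ] -1.6124519528380397 0.2566092241767035
tray inner top corners z.022 [array([0.382, 0.307, 0.022]), array([0.373, 0.429, 0.022]), array([0.526, 0.319, 0.022]), array([0.519, 0.442, 0.022])]
btn [0.5986 0.3253 0.055 ] 512
```

>>> servo_tool:
  deltas:
    - [[-0.025,-0.025,0.015,0,0,0,100],[-0.025,-0.025,0.015,0,0,0,100],[-0.025,-0.025,0.015,0,0,0,100],[-0.025,-0.025,0.015,0,0,0,100],[0,0,0.015,0,0,0,100],[0,0,0,0,0,0,100],[0,0,0,0,0,0,100],[0,0,0,0,0,0,100],[0,0,0,0,0,0,100],[0,0,0,0,0,0,100]]

```text
time_s: 3.8
ee_pos: [0.6147, 0.1794, 0.3301]
eef_rot: [[-1.0, 0.03, 0.001], [0.03, 1.0, 0.0], [-0.001, 0.0, -1.0]]
force: [0.2, -0.2, -0.4]
finger_gap: 0.087
grasp_force: 0.0
```

```bash
cat >> h.py <<'E'
RED=lambda i:(i[...,0]>110)&(i[...,1]<80)&(i[...,2]<80)
def ell(im,f):
    m=f(im.astype(int)).astype(np.uint8);n,l,st,c=cv2.connectedComponentsWithStats(m);k=1+np.argmax(st[1:,4]);return c[k],st[k]
E
python3 - <<'E'
from h import *
C=cal('wrist');im=snap('wrist','w2.png',s=1.2)
c,st=ell(im,RED);print(c,st,[w('wrist',c,z,C).round(4) for z in(.07,.077,.08)])
for d in landmark_of('wrist','knob_top')[:2]: print(d['p'],d['location'],w('wrist',d['location'],.077,C).round(4))
for k in('pocket3','done'):
  for d in landmark_of('wrist',k)[:3]: print(k,d['p'],d['location'],w('wrist',d['location'],.032,C).round(4))
go([.618,.18,.231],88.7)
E
```

```text
[273.87466667 231.23066667] [258 217  32  30 750] [array([0.6215, 0.1772, 0.07  ]), array([0.6191, 0.1774, 0.077 ]), array([0.6181, 0.1774, 0.08  ])]
0.91 [274.7, 233.1] [0.6207 0.178  0.077 ]
0.32 [225.9, 345.8] [0.7242 0.1318 0.077 ]
pocket3 0.79 [179.9, 215.0] [0.6164 0.0904 0.032 ]
done 0.85 [107.6, 213.2] [0.6128 0.0242 0.032 ]
pos [0.6148 0.1792 0.3298] yaw 88.25 tilt [0.0001 0.0001] shift [-0.0032  0.0009  0.0988] turn -0.45
```

View pics/w2.png

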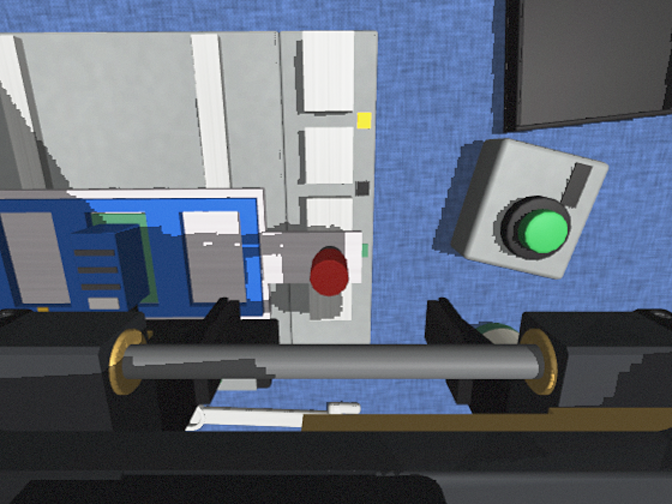

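The red knob is at (329,270) in 1.2x pixels, between the fingers. I'm descending and gripping it.

>>> servo_tool:
  deltas:
    - [[-0.004,-0.001,0.025,0,0,0,100],[0,0,0.025,0,0,0,100],[0,0,0.025,0,0,0,100],[0,0,0.022,0,0,0,100],[0,0,0,0,0,0,20],[0,0,0,0,0,0,20],[0,0,0,0,0,0,20],[0,0,0,0,0,0,20],[0,0,0,0,0,0,20],[0,0,0,0,0,0,20]]
  squeeze: 40

```text
time_s: 5.25
ee_pos: [0.6187, 0.1781, 0.2329]
eef_rot: [[-1.0, 0.03, 0.0], [0.03, 1.0, 0.0], [-0.0, 0.0, -1.0]]
force: [-0.9, -1.2, 0.7]
finger_gap: 0.0347
grasp_force: 0.0
```

Not yet closed; I'll close fully.

>>> servo_tool:
  deltas:
    - [[0,0,0,0,0,0,0],[0,0,0,0,0,0,0],[0,0,0,0,0,0,0],[0,0,0,0,0,0,0],[0,0,-0.003,0,0,0,0],[0,0,-0.004,0,0,0,0],[0,0,-0.004,0,0,0,0],[0,0,-0.004,0,0,0,0],[0,0,0,0,0,0,0],[0,0,0,0,0,0,0]]

```text
time_s: 6.5
ee_pos: [0.6182, 0.1774, 0.2468]
eef_rot: [[-1.0, 0.031, -0.002], [0.031, 1.0, -0.002], [0.002, -0.002, -1.0]]
force: [0.2, -5.2, -10.1]
finger_gap: 0.0251
grasp_force: 40.0
```

>>> servo_tool:
  deltas:
    - [[0.01,0,0,0,0,0,0],[0.015,-0.001,0,0,0,0,0],[0.015,0,0,0,0,0,0],[0.015,0,0,0,0,0,0],[0.015,0,0,0,0,0,0],[0.015,0,0,0,0,0,0],[0.01,0,0,0,0,0,0],[0.005,0,0,0,0,0,0],[0,0,0,0,0,0,0],[0,0,0,0,0,0,0]]

```text
time_s: 7.75
ee_pos: [0.5171, 0.1798, 0.2471]
eef_rot: [[-1.0, 0.03, -0.004], [0.03, 1.0, -0.001], [0.004, -0.001, -1.0]]
force: [-0.8, -4.5, -10.1]
finger_gap: 0.0249
grasp_force: 40.0
```

>>> servo_tool:
  deltas:
    - [[-0.001,0,0,0,0,0,0],[0,0,0,0,0,0,0],[0,0,0.003,0,0,0,0],[0,0,0.003,0,0,0,0],[0,0,0.003,0,0,0,0],[0,0,0.003,0,0,0,0],[0,0,0.002,0,0,0,0],[0,0,0,0,0,0,0],[0,0,0,0,0,0,0],[0,0,0,0,0,0,0]]

```text
time_s: 9.0
ee_pos: [0.5185, 0.1798, 0.2337]
eef_rot: [[-1.0, 0.03, -0.003], [0.03, 1.0, -0.001], [0.003, -0.001, -1.0]]
force: [-1.7, -5.3, -6.7]
finger_gap: 0.0251
grasp_force: 40.0
```

The pin looks to be in, at the start height with about 6 N of spring force. I'll release, rise and verify.

>>> servo_tool:
  deltas:
    - [[0,0,0,0,0,0,60],[0,0,0,0,0,0,60],[0,0,0,0,0,0,60],[0,0,0,0,0,0,60],[0,-0.01,-0.04,0,0,0,60],[0,-0.03,-0.05,0,0,0,60],[0,-0.03,-0.03,0,0,0,60],[0,-0.03,0,0,0,0,60],[0,0,0,0,0,0,60],[0,0,0,0,0,0,60]]
  squeeze: 10

```text
time_s: 10.25
ee_pos: [0.5166, 0.0811, 0.3536]
eef_rot: [[-1.0, 0.03, -0.0], [0.03, 1.0, 0.001], [0.0, 0.001, -1.0]]
force: [1.4, 1.0, 0.2]
finger_gap: 0.0524
grasp_force: 0.0
```

```bash
python3 - <<'E'
from h import *
C=cal('wrist');im=snap('wrist','w3.png',s=1.2)
c,st=ell(im,RED);print(c,st,[w('wrist',c,z,C).round(4) for z in(.077,.086)])
for k in('knob_top','pocket3','done'):
  for d in landmark_of('wrist',k)[:4]: print(k,d['p'],d['location'],w('wrist',d['location'],.032 if k!='knob_top' else .077,C).round(4))
go([.515,.02,.33],88.7)
E
```

```text
[393.20895522 217.18283582] [379 201  30  29 536] [array([0.5192, 0.1806, 0.077 ]), array([0.5164, 0.1772, 0.086 ])]
knob_top 0.6 [394.6, 217.6] [0.5196 0.1818 0.077 ]
pocket3 0.67 [151.0, 205.5] [ 0.5141 -0.0428  0.032 ]
pocket3 0.6 [289.3, 199.8] [0.5123 0.094  0.032 ]
done 0.96 [220.2, 201.8] [0.5123 0.0259 0.032 ]
done 0.73 [151.2, 203.5] [ 0.5121 -0.0424  0.032 ]
pos [0.5166 0.0814 0.3534] yaw 88.36 tilt [-0.0007 -0.    ] shift [-0.0002 -0.0614  0.0234] turn -0.34
```

View pics/w3.png

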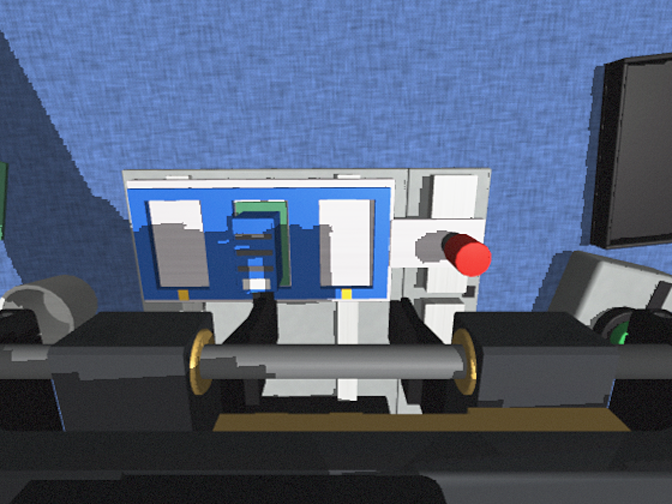

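Wrist view: the shuttle is at load, pocket floors are at (179,243) and (347,243), the blue module is at (262,250) and the knob at (466,255), in 1.2x pixels.

```bash
python3 - <<'E'
from h import *
C=cal('wrist')
g=lambda x,y,z:w('wrist',(x/1.2,y/1.2),z,C).round(4)
for z,ps in((.032,((149,200),(204,200),(160,287),(208,287),(320,199),(374,199),(320,286),(376,286))),(.04,((183,295),(347,294)))):
  for p in ps: print(p,g(*p,z))
print([pj('wrist',p,C)*1.2 for p in((.5123,.0258,.07),(.5123+.028,.0258,.07))])
go([.514,.0258,.2265],88.7)
E
```

```text
(149, 200) [ 0.4753 -0.0631  0.032 ]
(204, 200) [ 0.4765 -0.0194  0.032 ]
(160, 287) [ 0.5489 -0.0659  0.032 ]
(208, 287) [ 0.5501 -0.0251  0.032 ]
(320, 199) [0.4782 0.0729 0.032 ]
(374, 199) [0.4794 0.1158 0.032 ]
(320, 286) [0.5518 0.0702 0.032 ]
(376, 286) [0.5531 0.1178 0.032 ]
(183, 295) [ 0.5536 -0.0438  0.04  ]
(347, 294) [0.5565 0.0928 0.04  ]
[array([255.01268764, 254.76304666]), array([258.22389612, 290.92543591])]
pos [0.5166 0.0814 0.3534] yaw 88.36 tilt [-0.0007 -0.    ] shift [ 0.0009 -0.0556  0.1269] turn -0.34
```

>>> servo_tool:
  deltas:
    - [[0.001,-0.028,0,0,0,-0.3,60],[0,-0.028,0.02,0,0,0,60],[0,0,0.03,0,0,0,60],[0,0,0.03,0,0,0,60],[0,0,0.03,0,0,0,60],[0,0,0.017,0,0,0,60],[0,0,0,0,0,0,60],[0,0,0,0,0,0,20],[0,0,0,0,0,0,20],[0,0,0,0,0,0,20]]
  squeeze: 10

```text
time_s: 11.7
ee_pos: [0.5145, 0.0243, 0.2276]
eef_rot: [[-1.0, 0.025, 0.002], [0.025, 1.0, 0.001], [-0.002, 0.001, -1.0]]
force: [-0.8, 0.9, 0.1]
finger_gap: 0.0298
grasp_force: 2.0
```

>>> servo_tool:
  deltas:
    - [[0,0,0,0,0,0,20],[0,0,0,0,0,0,20],[0,0,0,0,0,0,20],[0,0,0,0,0,0,20],[0,0,0,0,0,0,20],[0,0,0,0,0,0,20],[0,0,0,0,0,0,20],[0,0,0,0,0,0,20],[0,0,0,0,0,0,20],[0,0,0,0,0,0,20]]

```text
time_s: 12.95
ee_pos: [0.5145, 0.0243, 0.2276]
eef_rot: [[-1.0, 0.025, 0.001], [0.025, 1.0, 0.0], [-0.001, 0.001, -1.0]]
force: [-1.1, 1.1, 4.9]
finger_gap: 0.03
grasp_force: 10.0
```

>>> servo_tool:
  deltas:
    - [[0,0,-0.02,0,0,0,20],[0,0,-0.03,0,0,0,20],[0,0,-0.035,0,0,0,20],[0.011,0.05,0,0,0,0,20],[0.011,0.05,0,0,0,0,20],[0.011,0.05,0,0,0,0,20],[0.011,0.05,0,0,0,0,20],[0.011,0.05,0,0,0,0,20],[0.011,0.05,0,0,0,0,20],[0.012,0.048,0,0,0,0,20]]

```text
time_s: 14.2
ee_pos: [0.4442, 0.3755, 0.311]
eef_rot: [[-1.0, 0.025, -0.001], [0.025, 1.0, -0.001], [0.001, -0.001, -1.0]]
force: [1.5, -0.0, -1.0]
finger_gap: 0.0302
grasp_force: 10.0
```

>>> servo_tool:
  deltas:
    - [[0,0,0,0,0,0,20],[0,0,0,0,0,0,20],[0,0,0.02,0,0,0,20],[0,0,0.02,0,0,0,20],[0,0,0.02,0,0,0,20],[0,0,0.02,0,0,0,20],[0,0,0.01,0,0,0,20],[0,0,0.01,0,0,0,20],[0,0,0,0,0,0,20],[0,0,0,0,0,0,20]]

```text
time_s: 15.45
ee_pos: [0.4452, 0.3742, 0.2124]
eef_rot: [[-1.0, 0.025, 0.001], [0.025, 1.0, 0.001], [-0.001, 0.001, -1.0]]
force: [-0.3, 0.6, -1.6]
finger_gap: 0.0301
grasp_force: 10.0
```

```bash
python3 - <<'E'
from h import *
snap('side','s1.png',(180,110,400,250),3.5);s=sense();print(s['finger_gap'],s['grasp_force'],s['force'])
go([.445,.374,.1995])
E
```

```text
0.02950837459480903 9.999955353559926 [-0.10029136  0.25130822 -0.83345584]
pos [0.4452 0.3743 0.2125] yaw 88.55 tilt [0.001  0.0009] shift [ 0.0002 -0.0003  0.013 ] turn None
```

View pics/s1.png

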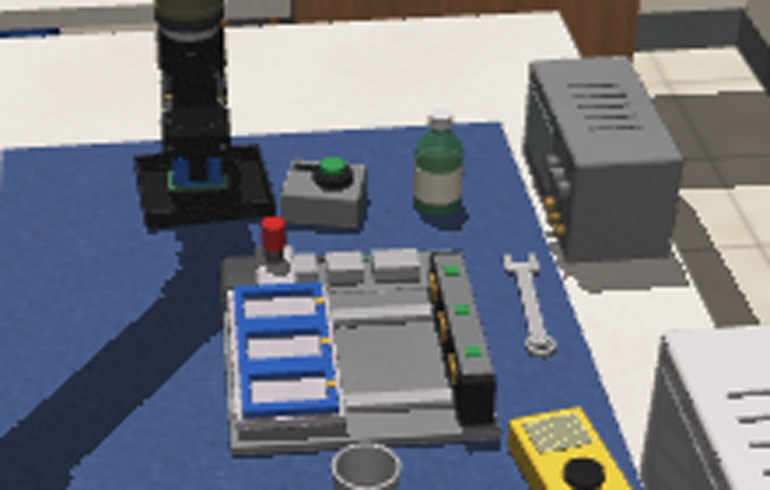

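The side view shows the blue module held upright over the tray at (198,180), and the knob down in the load slot at (274,235). I'm lowering and releasing it.

>>> servo_tool:
  deltas:
    - [[0,0,0.006,0,0,0,20],[0,0,0.005,0,0,0,20],[0,0,0.001,0,0,0,20],[0,0,0,0,0,0,20],[0,0,0,0,0,0,60],[0,0,0,0,0,0,60],[0,0,0,0,0,0,60],[0,0,-0.03,0,0,0,60],[0,0,-0.05,0,0,0,60],[0,0,-0.06,0,0,0,60]]

```text
time_s: 16.75
ee_pos: [0.4446, 0.3737, 0.3403]
eef_rot: [[-1.0, 0.025, -0.001], [0.025, 1.0, -0.001], [0.001, -0.001, -1.0]]
force: [1.1, -0.0, -0.5]
finger_gap: 0.0524
grasp_force: 0.0
```

>>> servo_tool:
  deltas:
    - [[0,-0.06,0,0,0,0,60],[0,-0.06,0,0,0,0,60],[0,-0.06,0,0,0,0,60],[0,-0.06,0,0,0,0,60],[0,-0.06,0,0,0,0,60],[0,-0.06,0,0,0,0,60],[0,-0.06,0,0,0,0,60],[0,-0.06,0,0,0,0,60],[0,-0.06,0,0,0,0,60],[0,-0.05,0,0,0,0,60]]

```text
time_s: 18.0
ee_pos: [0.4294, -0.2182, 0.3402]
eef_rot: [[-1.0, 0.027, 0.002], [0.027, 1.0, 0.0], [-0.002, 0.0, -1.0]]
force: [0.9, 0.3, -0.2]
finger_gap: 0.0521
grasp_force: 0.0
```

```bash
python3 - <<'E'
from h import *
C=cal('wrist');im=snap('wrist','w4.png',s=1.2);snap('top')
for k in('new1','new1_plug'):
  z=0 if k=='new1' else .016
  for n in('wrist','top'):
    for d in landmark_of(n,k)[:5]: print(k,n,round(d['p'],2),np.round(d['location'],1),w(n,d['location'],z,C if n=='wrist' else None).round(4))
for d in landmark_of('top','done'): print('done',d['p'],d['location'],w('top',d['location'],.004).round(3))
go([.46,-.22,.35],88.7)
E
```

```text
new1 wrist 0.94 [271.6 237.6] [ 0.4718 -0.2247  0.    ]
new1 wrist 0.87 [113.5 150.2] [ 0.3747 -0.3799  0.    ]
new1 wrist 0.85 [237.3 345.5] [ 0.6094 -0.2704 -0.    ]
new1 wrist 0.66 [124.  254.8] [ 0.4878 -0.3879  0.    ]
new1 top 0.67 [336.3 263. ] [ 0.4635 -0.2249  0.    ]
new1 top 0.64 [351.8 214. ] [ 0.6067 -0.272   0.    ]
new1 top 0.51 [393.1 259.1] [ 0.4765 -0.3882  0.    ]
new1_plug wrist 0.92 [261.1 281.2] [ 0.5153 -0.2371  0.016 ]
new1_plug top 0.61 [338.3 244. ] [ 0.5166 -0.2292  0.016 ]
done 0.91 [124.6, 266.8] [0.446 0.381 0.004]
pos [ 0.4304 -0.2143  0.3396] yaw 88.69 tilt [-0.      0.0008] shift [-0.0298 -0.005  -0.0104] turn -0.01
```

View pics/w4.png

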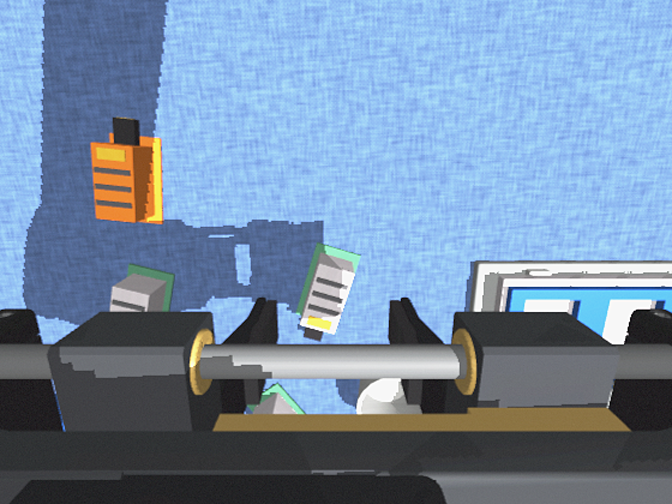

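The wrist view shows the silver module at (328,290), plug down-left at (312,335). The orange decoy is at (127,180), a second silver one at (140,290) and the cup at (385,395), in 1.2x pixels. I'll fit the poses by silhouette.

```bash
cat >> h.py <<'E'
from scipy.optimize import minimize
def corners(x0,x1,y,z0,z1): return [(a,b,c) for a in(x0,x1) for b in(-y,y) for c in(z0,z1)]
PARTS=[corners(-.035,.035,.02,0,.004),corners(-.028,.028,.015,.004,.038),corners(.028,.047,.008,.012,.020)]
def render(C,x,y,a,z=0):
    K,R,t=C;r=np.zeros((420,560),np.uint8);ca,sa=np.cos(a),np.sin(a)
    for P in PARTS:
        P=np.array(P);W=np.c_[x+ca*P[:,0]-sa*P[:,1],y+sa*P[:,0]+ca*P[:,1],P[:,2]+z]
        u=K@(R@W.T+t[:,None]);u=(u[:2]/u[2]).T
        cv2.fillConvexPoly(r,np.round(cv2.convexHull(u.astype(np.float32))*16).astype(np.int32),1,shift=4)
    return r>0
def fit(n,mask,x,y,z=0,yaws=None,C=None,rowmax=420):
    C=C or cal(n);m=mask.astype(bool).copy();m[rowmax:]=0
    def f(p):
        r=render(C,p[0]/1e3,p[1]/1e3,np.radians(p[2]),z);r[rowmax:]=0
        return 1-(r&m).sum()/max(1,(r|m).sum())
    best=None
    for a in(yaws if yaws is not None else range(-180,180,30)):
        q=minimize(f,[x*1e3,y*1e3,a],method='Nelder-Mead',options=dict(initial_simplex=[[x*1e3,y*1e3,a],[x*1e3+6,y*1e3,a],[x*1e3,y*1e3+6,a],[x*1e3,y*1e3,a+15]],xatol=.05,fatol=1e-4))
        if best is None or q.fun<best.fun: best=q
    return best.x.round(1),round(1-best.fun,3)
E
python3 - <<'E'
from h import *
C=cal('wrist');read_camera('wrist')
for d in silhouettes('wrist','new1')[:5]:
    e=d['extent'];c=w('wrist',((e[0]+e[2])/2,(e[1]+e[3])/2),.015,C);print('w',round(d['p'],2),np.round(e),c.round(3),fit('wrist',d['mask'],c[0],c[1],C=C,rowmax=284))
read_camera('top')
for d in silhouettes('top','new1')[:6]:
    e=d['extent'];c=w('top',((e[0]+e[2])/2,(e[1]+e[3])/2),.015);print('t',round(d['p'],2),np.round(e),c.round(3),fit('top',d['mask'],c[0],c[1]))
E
```

```text
w 0.92 [207. 321. 248. 348.] [ 0.582 -0.273  0.015] (array([ 582.2, -273.3, -180. ]), np.float64(0.0))
w 0.82 [ 72.  98. 133. 190.] [ 0.369 -0.378  0.015] (array([ 373.9, -377.8,  171.5]), np.float64(0.936))
w 0.72 [246. 205. 294. 284.] [ 0.474 -0.222  0.015] (array([ 471.1, -223.2,  -18.1]), np.float64(0.933))
t 0.72 [341. 200. 362. 225.] [ 0.608 -0.269  0.015] (array([ 610.4, -270.4,   32.9]), np.float64(0.875))
t 0.71 [134. 207. 147. 217.] [0.603 0.343 0.015] (array([ 608.9,  342.5, -115.5]), np.float64(0.205))
t 0.69 [336. 248. 346. 258.] [ 0.491 -0.237  0.015] (array([ 494.8, -231.1,  134.9]), np.float64(0.269))
t 0.6 [391. 242. 399. 246.] [ 0.519 -0.391  0.015] (array([ 520.7, -396. ,  132.4]), np.float64(0.18))
```

>>> servo_tool:
  deltas:
    - [[0,0,0,0,0,8.4,60],[0,0,0,0,0,8.4,60],[-0.0415,0.0042,0,0,0,0,60],[0,0,0.03,0,0,0,60],[0,0,0.04,0,0,0,60],[0,0,0.04,0,0,0,60],[0,0,0.02,0,0,0,60],[0,0,0.013,0,0,0,60],[0,0,0,0,0,0,60],[0,0,0,0,0,0,20]]
  squeeze: 10

```text
time_s: 19.8
ee_pos: [0.4713, -0.2249, 0.1977]
eef_rot: [[-0.95, 0.313, 0.002], [0.313, 0.95, -0.0], [-0.002, 0.0, -1.0]]
force: [0.2, -0.1, 1.0]
finger_gap: 0.0482
grasp_force: 0.0
```

>>> servo_tool:
  deltas:
    - [[0,0,0,0,0,0,20],[0,0,0,0,0,0,20],[0,0,0,0,0,0,20],[0,0,0,0,0,0,20],[0,0,0,0,0,0,20],[0,0,0,0,0,0,20],[0,0,0,0,0,0,20],[0,0,0,0,0,0,20],[0,0,0,0,0,0,20],[0,0,0,0,0,0,20]]

```text
time_s: 21.05
ee_pos: [0.4711, -0.2249, 0.1974]
eef_rot: [[-0.95, 0.313, 0.001], [0.313, 0.95, 0.0], [-0.001, 0.0, -1.0]]
force: [-1.3, 1.1, 5.8]
finger_gap: 0.0298
grasp_force: 10.0
```

```bash
python3 -c "
from h import *
go([.4711,-.2232,.31],88.7);print(sense()['grasp_force'],sense()['finger_gap'])"
```

```text
pos [ 0.4711 -0.2249  0.1974] yaw 71.76 tilt [0.001  0.0001] shift [ 0.0005  0.0016 -0.1126] turn -16.94
9.989563770359382 0.02976249599162561
```

>>> servo_tool:
  deltas:
    - [[0,0,-0.02,0,0,0,20],[0,0,-0.04,0,0,0,20],[0,0,-0.042,0,0,0,20],[0,0,0,0,0,-8.5,20],[0,0,0,0,0,-8.4,20],[-0.0095,0.0457,0,0,0,0,20],[-0.0095,0.0457,0,0,0,0,20],[-0.0095,0.0457,0,0,0,0,20],[-0.009,0.0457,0,0,0,0,20],[0,0,0,0,0,0,20]]

```text
time_s: 22.3
ee_pos: [0.5129, -0.0382, 0.298]
eef_rot: [[-1.0, 0.016, -0.001], [0.016, 1.0, 0.001], [0.001, 0.001, -1.0]]
force: [0.2, -0.8, -1.2]
finger_gap: 0.0299
grasp_force: 10.0
```

```bash
python3 - <<'E'
from h import *
s=sense();print(s['finger_gap'],s['grasp_force'],s['force']);go([.5127,-.043,.245],88.7)
C=cal('side');im=snap('side','s2.png',(200,150,380,290),4)
z=s['ee_pos'][2]-.1974
for d in silhouettes('side','new1')[:5]:
    e=d['extent'];c=w('side',((e[0]+e[2])/2,(e[1]+e[3])/2),z+.015,C)
    if abs(c[1]+.043)<.05: print(round(d['p'],2),np.round(e),fit('side',d['mask'],.5127,-.043,z,[-2],C))
E
```

```text
0.029920731191066988 9.989182421704754 [ 0.19573992 -0.82649581 -1.23362948]
pos [ 0.5129 -0.0382  0.298 ] yaw 89.08 tilt [-0.0011  0.0014] shift [ 0.     -0.0049  0.053 ] turn 0.38
0.59 [249. 199. 274. 211.] (array([512.1, -40.7,  -4.8]), np.float64(0.399))
```

View pics/s2.png

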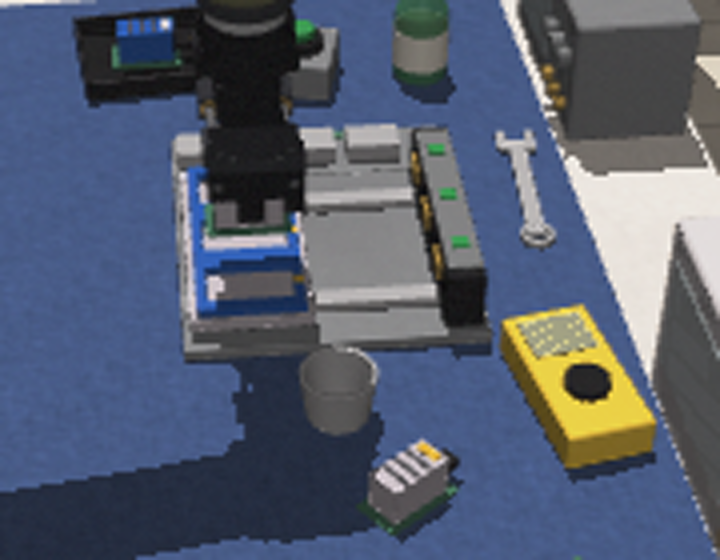

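The side view shows the silver module held over the shuttle at (250,210) and the blue one upright in the tray at (148,40). I'll correct y and lower.

>>> servo_tool:
  deltas:
    - [[0,-0.004,0,0,0,0.4,20],[0,0,0.02,0,0,0,20],[0,0,0.02,0,0,0,20],[0,0,0.01,0,0,0,20],[0,0,0,0,0,0,20],[0,0,0,0,0,0,20],[0,0,0,0,0,0,20],[0,0,0,0,0,0,20],[0,0,0,0,0,0,20],[0,0,0,0,0,0,20]]

```text
time_s: 23.65
ee_pos: [0.5125, -0.0468, 0.2488]
eef_rot: [[-1.0, 0.03, 0.0], [0.03, 1.0, 0.0], [-0.0, 0.0, -1.0]]
force: [-0.5, 0.8, -1.5]
finger_gap: 0.0298
grasp_force: 10.0
```

```bash
python3 -c "
from h import *
go([.5127,-.043,.2294],88.7);s=sense();print(s['grasp_force'],s['finger_gap'],s['force'])"
```

```text
pos [ 0.5125 -0.0468  0.2488] yaw 88.26 tilt [0.0002 0.0001] shift [-0.0001  0.0038  0.0195] turn -0.44
9.988860804587603 0.02976442193448521 [-0.47177542  0.77127903 -1.48301434]
```

>>> servo_tool:
  deltas:
    - [[0,0.0038,0,0,0,-0.4,20],[0,0,0,0,0,0,20],[0,0,0,0,0,0,20],[0,0,0,0,0,0,20],[0,0,0.004,0,0,0,20],[0,0,0.004,0,0,0,20],[0,0,0.004,0,0,0,20],[0,0,0.003,0,0,0,20],[0,0,0,0,0,0,20],[0,0,0,0,0,0,20]]

```text
time_s: 24.9
ee_pos: [0.5127, -0.0431, 0.2339]
eef_rot: [[-1.0, 0.023, 0.0], [0.023, 1.0, 0.0], [-0.0, 0.0, -1.0]]
force: [0.0, 0.9, -2.4]
finger_gap: 0.0301
grasp_force: 10.0
```

>>> servo_tool:
  deltas:
    - [[0,0,0.002,0,0,0,20],[0,0,0.002,0,0,0,20],[0,0,0,0,0,0,20],[0,0,0,0,0,0,50],[0,0,0,0,0,0,50],[0,0,0,0,0,0,50],[0,0,0,0,0,0,50],[0,0,-0.03,0,0,0,50],[0,0,-0.04,0,0,0,60],[0,0,-0.04,0,0,0,60]]

```text
time_s: 26.15
ee_pos: [0.5124, -0.0431, 0.3409]
eef_rot: [[-1.0, 0.024, -0.0], [0.024, 1.0, -0.0], [0.0, -0.0, -1.0]]
force: [0.7, 1.2, -0.5]
finger_gap: 0.0507
grasp_force: 0.0
```

```bash
python3 - <<'E'
from h import *
C=cal('wrist');snap('wrist','w5.png',s=1.2)
for d in silhouettes('wrist','new1')[:4]:
    e=d['extent'];c=w('wrist',((e[0]+e[2])/2,(e[1]+e[3])/2),.05,C);print(round(d['p'],2),np.round(e),c.round(3),fit('wrist',d['mask'],c[0],c[1],.032,[-2],C,284))
go([.44,-.385,.34],88.7)
E
```

```text
0.91 [ 40. 256.  78. 288.] [ 0.566 -0.25   0.05 ] (array([ 596.5, -271.9,  -54.1]), np.float64(0.513))
0.65 [255. 171. 300. 262.] [ 0.516 -0.043  0.05 ] (array([511.2, -42.3,  -1.4]), np.float64(0.965))
pos [ 0.5142 -0.0435  0.3443] yaw 88.64 tilt [0.0085 0.0013] shift [ 0.0661 -0.3431  0.0033] turn -0.06
```

View pics/w5.png

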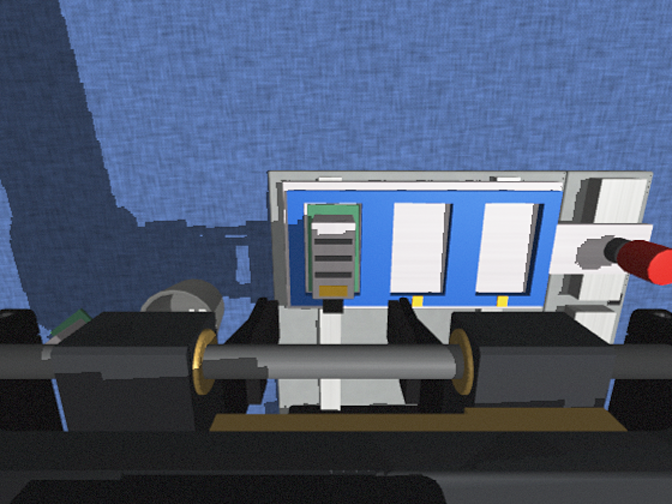

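The module sits flat in pocket 1 at (333,250), plug to the head. On to the second one, at about (0.48,-0.387).

>>> servo_tool:
  deltas:
    - [[0.0082,-0.0429,0,0,0,0,60],[0.0082,-0.0429,0,0,0,0,60],[0.0082,-0.0429,0,0,0,0,60],[0.0082,-0.0429,0,0,0,0,60],[0.0082,-0.0429,0,0,0,0,60],[0.0082,-0.0429,0,0,0,0,60],[0.0082,-0.0429,0,0,0,0,60],[0.0082,-0.0429,0,0,0,0,60],[0,0,0,0,0,0,60],[0,0,0,0,0,0,60]]

```text
time_s: 27.5
ee_pos: [0.4391, -0.3841, 0.339]
eef_rot: [[-1.0, 0.024, -0.001], [0.024, 1.0, 0.001], [0.001, 0.001, -1.0]]
force: [-0.6, 0.9, 0.8]
finger_gap: 0.0523
grasp_force: 0.0
```

```bash
cat > look.py <<'E'
from h import *
import sys
C=cal('wrist');snap('wrist')
for d in silhouettes('wrist','new1')[:5]:
    e=d['extent'];c=w('wrist',((e[0]+e[2])/2,(e[1]+e[3])/2),.015,C)
    if e[1]>280: continue
    im=None;print(round(d['p'],2),np.round(e),c.round(3),*fit('wrist',d['mask'],c[0],c[1],C=C,rowmax=284))
go([float(v) for v in sys.argv[1:4]],88.7)
E
python3 look.py .48 -.387 .1956
```

```text
0.81 [250. 211. 302. 287.] [ 0.487 -0.386  0.015] [ 485.7 -388.8  -15.6] 0.967
0.56 [255.  79. 306. 177.] [ 0.366 -0.378  0.015] [ 374.1 -377.9  172.9] 0.963
pos [ 0.4397 -0.3832  0.3393] yaw 88.78 tilt [-0.0001  0.0013] shift [-0.0404 -0.0031  0.1437] turn 0.08
```

>>> servo_tool:
  deltas:
    - [[0,0,0,0,0,7.2,60],[0,0,0,0,0,7.1,60],[-0.046,0.0076,0,0,0,0,60],[0,0,0.03,0,0,0,60],[0,0,0.04,0,0,0,60],[0,0,0.04,0,0,0,60],[0,0,0.02,0,0,0,60],[0,0,0.012,0,0,0,60],[0,0,0,0,0,0,60],[0,0,0,0,0,0,60]]
  squeeze: 10

```text
time_s: 28.85
ee_pos: [0.4858, -0.3902, 0.1991]
eef_rot: [[-0.963, 0.27, 0.002], [0.27, 0.963, -0.001], [-0.002, -0.001, -1.0]]
force: [-0.7, -0.2, 0.9]
finger_gap: 0.0525
grasp_force: 0.0
```

>>> servo_tool:
  deltas:
    - [[0,0,0,0,0,0,20],[0,0,0,0,0,0,20],[0,0,0,0,0,0,20],[0,0,0,0,0,0,20],[0,0,0,0,0,0,20],[0,0,0,0,0,0,20],[0,0,0,0,0,0,20],[0,0,0,0,0,0,20],[0,0,0,0,0,0,20],[0,0,0,0,0,0,20]]

```text
time_s: 30.1
ee_pos: [0.4854, -0.3898, 0.198]
eef_rot: [[-0.963, 0.27, 0.0], [0.27, 0.963, 0.0], [-0.0, 0.0, -1.0]]
force: [-0.5, 1.3, 5.4]
finger_gap: 0.0298
grasp_force: 10.0
```

```bash
python3 -c "
from h import *
go([.4857,-.3888,.1974],88.7);s=sense();print(s['grasp_force'],s['finger_gap'])"
```

```text
pos [ 0.4854 -0.3898  0.198 ] yaw 74.35 tilt [0.0004 0.0001] shift [-0.      0.001   0.0006] turn -14.35
9.966726017883047 0.029803642290135098
```

>>> servo_tool:
  deltas:
    - [[0,0,-0.02,0,0,0,20],[0,0,-0.04,0,0,0,20],[0,0,-0.042,0,0,0,20],[0,0,0,0,0,-7.2,20],[0,0,0,0,0,-7.15,20],[-0.002,0.05,0,0,0,0,20],[-0.002,0.05,0,0,0,0,20],[-0.002,0.05,0,0,0,0,20],[-0.002,0.05,0,0,0,0,20],[-0.002,0.05,0,0,0,0,20]]

```text
time_s: 31.35
ee_pos: [0.5006, -0.1387, 0.3003]
eef_rot: [[-1.0, 0.023, 0.001], [0.023, 1.0, 0.0], [-0.001, 0.0, -1.0]]
force: [0.9, 0.6, -2.1]
finger_gap: 0.0298
grasp_force: 10.0
```

>>> servo_tool:
  deltas:
    - [[-0.002,0.042,0,0,0,0,20],[-0.002,0.042,0,0,0,0,20],[-0.002,0.042,0,0,0,0,20],[-0.0034,0.0395,0,0,0,0,20],[0,0,0,0,0,0,20],[0,0,0,0,0,0,20],[0,0,0.02,0,0,0,20],[0,0,0.02,0,0,0,20],[0,0,0,0,0,0,20],[0,0,0,0,0,0,20]]

```text
time_s: 32.6
ee_pos: [0.5144, 0.0243, 0.2606]
eef_rot: [[-1.0, 0.024, 0.001], [0.024, 1.0, -0.0], [-0.001, -0.0, -1.0]]
force: [-0.4, -0.2, -1.2]
finger_gap: 0.0297
grasp_force: 10.0
```

```bash
python3 -c "
from h import *
go([.5142,.0252,.23],88.7);s=sense();print(s['grasp_force'],s['finger_gap'],s['force'])"
```

```text
pos [0.5144 0.0243 0.2606] yaw 88.61 tilt [ 0.001  -0.0001] shift [0.0002 0.0009 0.0306] turn -0.09
9.964597042417154 0.029650878725800335 [-0.36102885 -0.17853729 -1.21592002]
```

>>> servo_tool:
  deltas:
    - [[0,0.0008,0.01,0,0,0,20],[0,0,0.006,0,0,0,20],[0,0,0.003,0,0,0,20],[0,0,0.003,0,0,0,20],[0,0,0.003,0,0,0,20],[0,0,0.001,0,0,0,20],[0,0,0,0,0,0,20],[0,0,0,0,0,0,20],[0,0,0,0,0,0,20],[0,0,0,0,0,0,20]]

```text
time_s: 33.85
ee_pos: [0.5141, 0.026, 0.2339]
eef_rot: [[-1.0, 0.023, 0.0], [0.023, 1.0, 0.0], [-0.0, 0.0, -1.0]]
force: [0.2, 0.1, -1.7]
finger_gap: 0.03
grasp_force: 10.0
```

>>> servo_tool:
  deltas:
    - [[0,-0.0006,0.002,0,0,0,20],[0,0,0.002,0,0,0,20],[0,0,0,0,0,0,20],[0,0,0,0,0,0,50],[0,0,0,0,0,0,50],[0,0,0,0,0,0,50],[0,0,0,0,0,0,50],[0,0,-0.03,0,0,0,50],[0,0,-0.04,0,0,0,60],[0,0,-0.04,0,0,0,60]]

```text
time_s: 35.1
ee_pos: [0.5139, 0.0254, 0.3408]
eef_rot: [[-1.0, 0.023, -0.0], [0.023, 1.0, -0.0], [0.0, -0.0, -1.0]]
force: [1.1, 0.3, -0.5]
finger_gap: 0.0506
grasp_force: 0.0
```

```bash
python3 - <<'E'
from h import *
C=cal('wrist');snap('wrist','w6.png',s=1.2)
for d in silhouettes('wrist','new1')[:4]:
    e=d['extent'];c=w('wrist',((e[0]+e[2])/2,(e[1]+e[3])/2),.05,C);print(round(d['p'],2),np.round(e),c.round(3),fit('wrist',d['mask'],c[0],c[1],.032,[-2],C,284))
E
```

```text
0.85 [257. 173. 298. 262.] [0.518 0.026 0.05 ] (array([513.7,  26.6,  -1.6]), np.float64(0.953))
0.84 [177. 173. 230. 260.] [ 0.516 -0.04   0.05 ] (array([512.6, -41.9,  -2.6]), np.float64(0.93))
0.69 [157. 150. 483. 260.] [0.507 0.064 0.05 ] (array([499.8,  88.6, -52.1]), np.float64(0.216))
```

>>> servo_tool:
  deltas:
    - [[-0.0082,-0.0421,0,0,0,0,60],[-0.0082,-0.0421,0,0,0,0,60],[-0.0082,-0.0421,0,0,0,0,60],[-0.0082,-0.0421,0,0,0,0,60],[-0.0082,-0.0421,0,0,0,0,60],[-0.0082,-0.0421,0,0,0,0,60],[-0.0082,-0.0421,0,0,0,0,60],[0,0,0,0,0,0,60],[0,0,0,0,0,0,60],[0,0,0,0,0,0,60]]

```text
time_s: 36.45
ee_pos: [0.5652, -0.2688, 0.3394]
eef_rot: [[-1.0, 0.02, -0.0], [0.02, 1.0, 0.001], [0.0, 0.001, -1.0]]
force: [0.2, -0.2, -0.4]
finger_gap: 0.0519
grasp_force: 0.0
```

```bash
python3 look.py .609 -.271 .197
```

```text
0.91 [109.   1. 172.  42.] [ 0.402 -0.381  0.015] [ 373.9 -377.9  170.2] 0.966
0.78 [243. 208. 307. 288.] [ 0.613 -0.271  0.015] [ 611.  -271.3   33.1] 0.937
0.66 [502. 102. 559. 204.] [ 0.52  -0.026  0.015] [517.2 -16.2  -1.6] 0.911
pos [ 0.5651 -0.2691  0.3397] yaw 88.83 tilt [0.0002 0.001 ] shift [-0.0439 -0.0012  0.1427] turn 0.13
```

>>> servo_tool:
  deltas:
    - [[0,0,0,0,0,-8.6,60],[0,0,0,0,0,-8.6,60],[0,0,0,0,0,-8.6,60],[0,0,0,0,0,-8.5,60],[-0.0373,-0.0269,0,0,0,0,60],[0,0,0.04,0,0,0,60],[0,0,0.04,0,0,0,60],[0,0,0.035,0,0,0,60],[0,0,0.02,0,0,0,60],[0,0,0.007,0,0,0,60]]
  squeeze: 10

```text
time_s: 37.8
ee_pos: [0.6107, -0.2722, 0.1969]
eef_rot: [[-0.838, -0.545, -0.001], [-0.545, 0.838, 0.001], [0.0, 0.001, -1.0]]
force: [-0.2, 0.5, 0.8]
finger_gap: 0.0523
grasp_force: 0.0
```

>>> servo_tool:
  deltas:
    - [[0,0,0,0,0,0,60],[0,0,0,0,0,0,60],[0,0,0,0,0,0,20],[0,0,0,0,0,0,20],[0,0,0,0,0,0,20],[0,0,0,0,0,0,20],[0,0,0,0,0,0,20],[0,0,0,0,0,0,20],[0,0,0,0,0,0,20],[0,0,0,0,0,0,20]]

```text
time_s: 39.05
ee_pos: [0.6108, -0.2727, 0.198]
eef_rot: [[-0.839, -0.545, 0.0], [-0.545, 0.839, 0.0], [-0.0, -0.0, -1.0]]
force: [-0.1, 0.8, 3.3]
finger_gap: 0.0302
grasp_force: 9.9
```

```bash
python3 -c "
from h import *
go([.611,-.2713,.1974],88.7);s=sense();print(s['grasp_force'],s['finger_gap'])"
```

```text
pos [ 0.6108 -0.2727  0.198 ] yaw 123.01 tilt [0.0003 0.0001] shift [-0.0009  0.0011  0.0006] turn 34.31
9.869199651293457 0.030154397124085387
```

>>> servo_tool:
  deltas:
    - [[0,0,-0.02,0,0,0,20],[0,0,-0.04,0,0,0,20],[0,0,-0.042,0,0,0,20],[0,0,0,0,0,8.6,20],[0,0,0,0,0,8.6,20],[0,0,0,0,0,8.6,20],[0,0,0,0,0,8.5,20],[0.013,0.0455,0,0,0,0,20],[0.013,0.0455,0,0,0,0,20],[0.013,0.0455,0,0,0,0,20]]

```text
time_s: 40.3
ee_pos: [0.5743, -0.1342, 0.3005]
eef_rot: [[-1.0, 0.023, 0.001], [0.023, 1.0, -0.0], [-0.001, -0.0, -1.0]]
force: [-0.4, 1.2, -0.8]
finger_gap: 0.03
grasp_force: 10.0
```

>>> servo_tool:
  deltas:
    - [[0.013,0.0455,0,0,0,0,20],[0.013,0.0455,0,0,0,0,20],[0.013,0.0455,0,0,0,0,20],[0.013,0.0455,0,0,0,0,20],[0.0133,0.0455,0,0,0,0,20],[0,0,0,0,0,0,20],[0,0,0,0,0,0,20],[0,0,0.02,0,0,0,20],[0,0,0.02,0,0,0,20],[0,0,0,0,0,0,20]]

```text
time_s: 41.55
ee_pos: [0.5143, 0.0917, 0.2586]
eef_rot: [[-1.0, 0.026, -0.003], [0.026, 1.0, -0.002], [0.003, -0.002, -1.0]]
force: [-0.2, 0.0, 0.0]
finger_gap: 0.0299
grasp_force: 10.0
```

>>> servo_tool:
  deltas:
    - [[0,0,0.01,0,0,0,20],[0,0,0.005,0,0,0,20],[0,0,0,0,0,0,20],[0,0,0,0,0,0,20],[0,0,0,0,0,0,20],[0,0,0,0,0,0,20],[0,0,0,0,0,0,20],[0,0,0,0,0,0,20],[0,0,0,0,0,0,20],[0,0,0,0,0,0,20]]

```text
time_s: 42.8
ee_pos: [0.5147, 0.0935, 0.2448]
eef_rot: [[-1.0, 0.023, 0.0], [0.023, 1.0, 0.0], [-0.0, 0.0, -1.0]]
force: [0.0, 0.0, -0.7]
finger_gap: 0.0297
grasp_force: 10.0
```

```bash
python3 -c "
from h import *
go([.5148,.0935,.23],88.7);s=sense();print(s['grasp_force'],s['finger_gap'],s['force'])"
```

```text
pos [0.5147 0.0935 0.2448] yaw 88.7 tilt [0.0001 0.0001] shift [-0.0001 -0.      0.0148] turn 0.0
9.97722804051591 0.02971733943445353 [ 0.00247368  0.02312569 -0.71475366]
```

>>> servo_tool:
  deltas:
    - [[0,0,0.003,0,0,0,20],[0,0,0.003,0,0,0,20],[0,0,0.003,0,0,0,20],[0,0,0.002,0,0,0,20],[0,0,0,0,0,0,20],[0,0,0,0,0,0,20],[0,0,0,0,0,0,20],[0,0,0,0,0,0,20],[0,0,0,0,0,0,20],[0,0,0,0,0,0,20]]

```text
time_s: 44.05
ee_pos: [0.5147, 0.0935, 0.2338]
eef_rot: [[-1.0, 0.023, 0.0], [0.023, 1.0, 0.0], [-0.0, 0.0, -1.0]]
force: [-0.2, 0.1, -1.4]
finger_gap: 0.0297
grasp_force: 10.0
```

>>> servo_tool:
  deltas:
    - [[0,0,0.002,0,0,0,20],[0,0,0.002,0,0,0,20],[0,0,0,0,0,0,20],[0,0,0,0,0,0,50],[0,0,0,0,0,0,50],[0,0,0,0,0,0,50],[0,0,0,0,0,0,50],[0,0,-0.03,0,0,0,50],[0,0,-0.04,0,0,0,60],[0,0,-0.04,0,0,0,60]]

```text
time_s: 45.3
ee_pos: [0.5145, 0.0935, 0.3408]
eef_rot: [[-1.0, 0.023, -0.0], [0.023, 1.0, -0.0], [0.0, -0.0, -1.0]]
force: [1.0, 0.2, -0.2]
finger_gap: 0.0508
grasp_force: 0.0
```

```bash
python3 - <<'E'
from h import *
C=cal('wrist');im=snap('wrist','w7.png',s=1.2)
for d in silhouettes('wrist','new1')[:4]:
    e=d['extent'];c=w('wrist',((e[0]+e[2])/2,(e[1]+e[3])/2),.05,C);print(round(d['p'],2),np.round(e),c.round(3),fit('wrist',d['mask'],c[0],c[1],.032,[-2],C,284))
c,st=ell(im,RED);print(c,st,w('wrist',c,.077,C).round(4));go([.5187,.1802,.233],88.7)
E
```

```text
0.98 [254. 172. 302. 265.] [0.52  0.094 0.05 ] (array([515.2,  94.2,  -1.4]), np.float64(0.963))
0.8 [ 93. 174. 158. 262.] [ 0.517 -0.042  0.05 ] (array([512.3, -41.3,  -1.5]), np.float64(0.907))
[378.44551282 218.62820513] [367 202  30  37 312] [0.5135 0.176  0.077 ]
pos [0.5163 0.0936 0.3446] yaw 88.7 tilt [0.0084 0.0029] shift [0.0005 0.0862 0.1119] turn -0.0
```

View pics/w7.png

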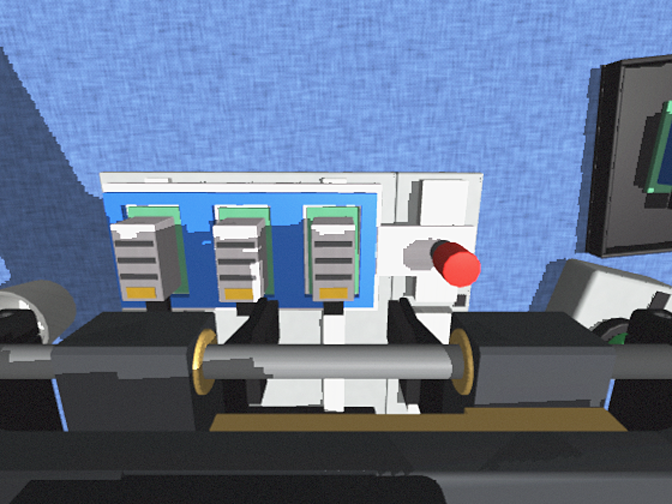

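All three silver modules sit flat in their pockets at (148,255), (240,255) and (335,255), with plugs towards the head. Back to the knob at (458,262).

>>> servo_tool:
  deltas:
    - [[-0.002,0.0433,0,0,0,0,80],[0,0.0433,0,0,0,0,80],[0,0,0,0,0,0,80],[0,0,0.03,0,0,0,80],[0,0,0.03,0,0,0,80],[0,0,0.03,0,0,0,80],[0,0,0.018,0,0,0,80],[0,0,0,0,0,0,80],[0,0,0,0,0,0,80],[0,0,0,0,0,0,0]]
  squeeze: 40

```text
time_s: 46.65
ee_pos: [0.5192, 0.1802, 0.2331]
eef_rot: [[-1.0, 0.023, 0.002], [0.023, 1.0, 0.001], [-0.002, 0.001, -1.0]]
force: [-0.2, -0.7, -0.7]
finger_gap: 0.065
grasp_force: 0.0
```

>>> servo_tool:
  deltas:
    - [[0,0,0,0,0,0,0],[0,0,0,0,0,0,0],[0,0,0,0,0,0,0],[0,0,0,0,0,0,0],[0,0,0,0,0,0,0],[0,0,0,0,0,0,0],[0,0,0,0,0,0,0],[0,0,0,0,0,0,0],[0,0,0,0,0,0,0],[0,0,0,0,0,0,0]]

```text
time_s: 47.9
ee_pos: [0.5187, 0.1797, 0.2318]
eef_rot: [[-1.0, 0.023, -0.0], [0.023, 1.0, -0.001], [0.0, -0.001, -1.0]]
force: [-0.2, -3.6, 2.8]
finger_gap: 0.0249
grasp_force: 40.0
```

>>> servo_tool:
  deltas:
    - [[0,0,-0.003,0,0,0,0],[0,0,-0.004,0,0,0,0],[0,0,-0.004,0,0,0,0],[0,0,-0.004,0,0,0,0],[0,0,0,0,0,0,0],[0,0,0,0,0,0,0],[0,0,0,0,0,0,0],[0,0,0,0,0,0,0],[0,0,0,0,0,0,0],[0,0,0,0,0,0,0]]

```text
time_s: 49.15
ee_pos: [0.5182, 0.1798, 0.2463]
eef_rot: [[-1.0, 0.023, -0.002], [0.023, 1.0, -0.001], [0.002, -0.001, -1.0]]
force: [-1.5, -5.2, -11.0]
finger_gap: 0.0247
grasp_force: 40.0
```

>>> servo_tool:
  deltas:
    - [[-0.006,0,0,0,0,0,0],[-0.012,0,0,0,0,0,0],[-0.012,0,0,0,0,0,0],[-0.012,0,0,0,0,0,0],[-0.012,0,0,0,0,0,0],[-0.012,0,0,0,0,0,0],[-0.012,0,0,0,0,0,0],[-0.01,0,0,0,0,0,0],[-0.007,0,0,0,0,0,0],[-0.004,0,0,0,0,0,0]]

```text
time_s: 50.4
ee_pos: [0.6176, 0.1774, 0.246]
eef_rot: [[-1.0, 0.023, -0.002], [0.023, 1.0, -0.001], [0.002, -0.001, -1.0]]
force: [-2.7, -4.1, -11.2]
finger_gap: 0.025
grasp_force: 40.0
```

>>> servo_tool:
  deltas:
    - [[-0.001,0,0,0,0,0,0],[0,0,0,0,0,0,0],[0,0,0,0,0,0,0],[0,0,0,0,0,0,0],[0,0,0,0,0,0,0],[0,0,0,0,0,0,0],[0,0,0,0,0,0,0],[0,0,0,0,0,0,0],[0,0,0,0,0,0,0],[0,0,0,0,0,0,0]]

```text
time_s: 51.65
ee_pos: [0.6186, 0.1773, 0.2463]
eef_rot: [[-1.0, 0.023, -0.001], [0.023, 1.0, -0.001], [0.001, -0.001, -1.0]]
force: [-1.1, -5.8, -11.2]
finger_gap: 0.0249
grasp_force: 40.0
```

Lower it into the slot.

>>> servo_tool:
  deltas:
    - [[0,0,0.003,0,0,0,0],[0,0,0.003,0,0,0,0],[0,0,0.003,0,0,0,0],[0,0,0.003,0,0,0,0],[0,0,0.002,0,0,0,0],[0,0,0,0,0,0,0],[0,0,0,0,0,0,0],[0,0,0,0,0,0,0],[0,0,0,0,0,0,0],[0,0,0,0,0,0,0]]

```text
time_s: 52.9
ee_pos: [0.6189, 0.1772, 0.2333]
eef_rot: [[-1.0, 0.023, 0.001], [0.023, 1.0, -0.001], [-0.001, -0.001, -1.0]]
force: [-1.4, -4.9, -7.4]
finger_gap: 0.0247
grasp_force: 40.0
```

>>> servo_tool:
  deltas:
    - [[0,0,0,0,0,0,70],[0,0,0,0,0,0,70],[0,0,0,0,0,0,70],[0,0,0,0,0,0,70],[0,0,-0.04,0,0,0,70],[0,0,-0.04,0,0,0,70],[0,0,-0.02,0,0,0,70],[0,0,0,0,0,0,70],[0.03,0.03,0,0,0,0,70],[0.03,0.03,0,0,0,0,70]]

```text
time_s: 54.15
ee_pos: [0.5588, 0.2393, 0.3303]
eef_rot: [[-1.0, 0.024, -0.003], [0.024, 1.0, -0.001], [0.003, -0.001, -1.0]]
force: [-0.4, 0.7, -0.2]
finger_gap: 0.0609
grasp_force: 0.0
```

>>> servo_tool:
  deltas:
    - [[0,0.03,0,0,0,0,70],[0,0,0,0,0,0,70],[0,0,0,0,0,0,70],[0,0,0,0,0,0,70],[0,0,0,0,0,0,70],[0,0,0,0,0,0,70],[0,0,0,0,0,0,70],[0,0,0,0,0,0,70],[0,0,0,0,0,0,70],[0,0,0,0,0,0,70]]

```text
time_s: 55.4
ee_pos: [0.5607, 0.2692, 0.3328]
eef_rot: [[-1.0, 0.023, 0.0], [0.023, 1.0, 0.0], [-0.0, 0.0, -1.0]]
force: [-0.2, 0.1, 0.2]
finger_gap: 0.0609
grasp_force: 0.0
```

```bash
python3 - <<'E'
from h import *
C=cal('wrist');im=snap('wrist','w8.png',s=1.2)
def G(i):
    m=(i[...,1]>i[...,0]*1.6)&(i[...,1]>i[...,2]*1.4)&(i[...,1]>70);m[:,:300]=0;m[285:]=0;return m
c,st=ell(im,G);b=w('wrist',c,.055,C);print(c,st,b.round(4))
for d in landmark_of('wrist','start_top')[:2]:print(d['p'],d['location'],w('wrist',d['location'],.055,C).round(4))
c,st=ell(im,RED);print(c,st,[w('wrist',c,z,C).round(4) for z in(.07,.077)])
go([b[0],b[1],.25],88.7)
E
```

```text
[340.04120879 250.8956044 ] [325 239  33  31 364] [0.5931 0.3245 0.055 ]
0.74 [340.0, 258.7] [0.6006 0.3247 0.055 ]
0.49 [42.9, 229.0] [0.5672 0.0671 0.055 ]
[167.5 282. ] [166 282   4   1   4] [array([0.6123, 0.1747, 0.07  ]), array([0.6086, 0.1775, 0.077 ])]
pos [0.5607 0.2692 0.3328] yaw 88.71 tilt [0.0001 0.0001] shift [-0.0312  0.0561  0.0828] turn 0.01
```

View pics/w8.png

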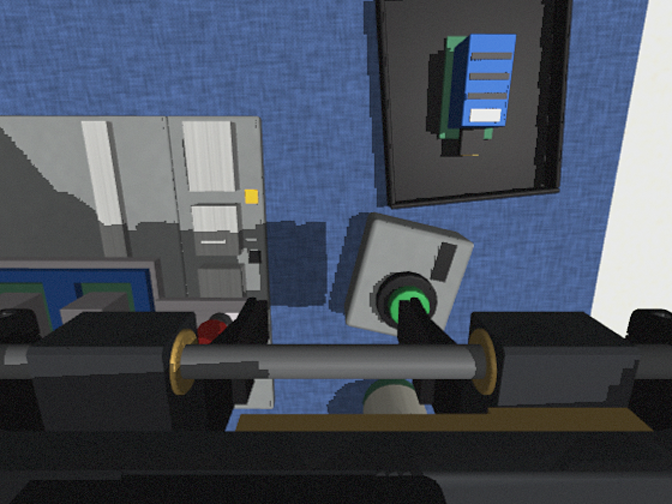

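The button is at (408,303) and the blue module stands upright in the tray at (485,85). I'll close the fingers and go above the button, and check that the plunger is locked.

>>> servo_tool:
  deltas:
    - [[-0.0185,0.0284,0,0,0,0,0],[-0.0185,0.0284,0,0,0,0,0],[0,0,0,0,0,0,0],[0,0,0,0,0,0,0],[0,0,0,0,0,0,0],[0,0,0.03,0,0,0,0],[0,0,0.03,0,0,0,0],[0,0,0.018,0,0,0,0],[0,0,0,0,0,0,0],[0,0,0,0,0,0,0]]
  squeeze: 10

```text
time_s: 56.75
ee_pos: [0.5995, 0.3252, 0.2562]
eef_rot: [[-1.0, 0.023, 0.002], [0.023, 1.0, 0.001], [-0.002, 0.001, -1.0]]
force: [0.9, -0.2, 1.0]
finger_gap: 0.0007
grasp_force: 0.0
```

```bash
python3 - <<'E'
from h import *
go([.599,.325,.25],88.7);print(sense()['finger_gap'])
im=snap('side','s3.png',(220,110,400,245),4.2)
i=im[155:195,270:305];m=RED(i.astype(int));ys,xs=np.nonzero(m);print('side knob',xs.mean()+270,ys.mean()+155,ys.min()+155,ys.max()+155,len(xs))
E
```

```text
pos [0.5995 0.3252 0.2562] yaw 88.69 tilt [0.0018 0.0011] shift [ 0.0005 -0.0002  0.0062] turn -0.01
0.000672154279339918<stdin>:4: RuntimeWarning: Mean of empty slice.
  ret = ret.dtype.type(ret / rcount)
Traceback (most recent call last):
ValueError: zero-size array to reduction operation minimum which has no identity
```

View pics/s3.png

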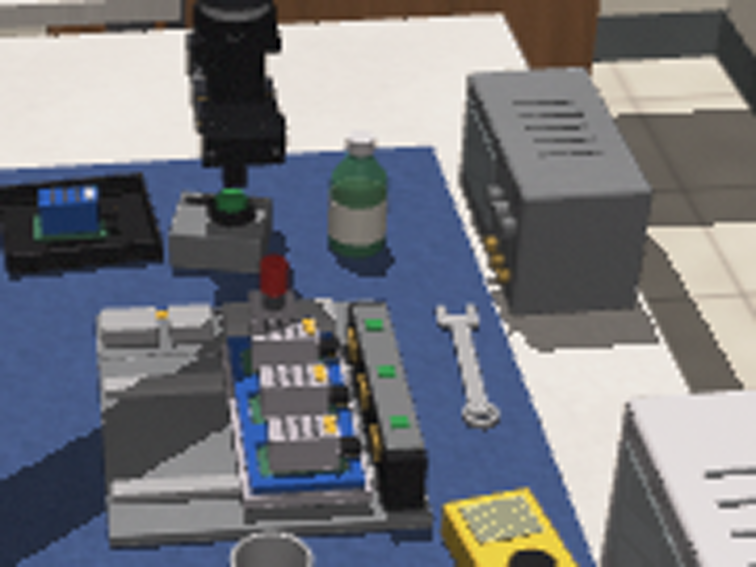

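The side view shows the shuttle at test with three modules plugged up to the head, the knob at (274,277), and the fingers over the button at (232,195). I'll compare the knob height with the start picture.

```bash
python3 - <<'E'
from h import *
a=cv2.resize(cv2.imread('pics/s0.png'),(560,420),interpolation=cv2.INTER_AREA)[:,:,::-1];b=read_camera('side')
for im in(a,b):
    i=im[160:195,272:300].astype(float);m=(i[...,0]>2*i[...,1])&(i[...,0]>2*i[...,2])&(i[...,0]>45);ys,xs=np.nonzero(m);print(xs.mean()+272,ys.mean()+160,ys.min()+160,ys.max()+160,xs.min()+272,xs.max()+272,len(xs))
print(pj('side',(.619,.178,.062)),pj('side',(.619,.178,.071)))
E
```

```text
284.6296296296296 174.92592592592592 170 180 282 287 54
284.6363636363636 175.3090909090909 171 180 282 288 55
[284.8012277 175.9978152] [284.83739452 173.98665643]
```

>>> servo_tool:
  deltas:
    - [[0,0,0.006,0,0,0,0],[0,0,0.005,0,0,0,0],[0,0,0.003,0,0,0,0],[0,0,0.002,0,0,0,0],[0,0,0,0,0,0,0],[0,0,0,0,0,0,0],[0,0,0,0,0,0,0],[0,0,0,0,0,0,0],[0,0,0,0,0,0,0],[0,0,0,0,0,0,0]]

```text
time_s: 58.1
ee_pos: [0.599, 0.3252, 0.2389]
eef_rot: [[-1.0, 0.023, 0.0], [0.023, 1.0, 0.0], [-0.0, 0.0, -1.0]]
force: [-0.2, 1.0, 4.3]
finger_gap: 0.0006
grasp_force: 1.9
```

>>> servo_tool:
  deltas:
    - [[0,0,0.001,0,0,0,0],[0,0,0.001,0,0,0,0],[0,0,0.001,0,0,0,0],[0,0,0,0,0,0,0],[0,0,0,0,0,0,0],[0,0,0,0,0,0,0],[0,0,0,0,0,0,0],[0,0,0,0,0,0,0],[0,0,0,0,0,0,0],[0,0,0,0,0,0,0]]

```text
time_s: 59.35
ee_pos: [0.5991, 0.3251, 0.2385]
eef_rot: [[-1.0, 0.023, 0.001], [0.023, 1.0, 0.001], [-0.001, 0.001, -1.0]]
force: [-4.8, -1.9, 15.7]
finger_gap: 0.0003
grasp_force: 7.7
```

>>> servo_tool:
  deltas:
    - [[0,0,0.001,0,0,0,0],[0,0,0.001,0,0,0,0],[0,0,0,0,0,0,0],[0,0,0,0,0,0,0],[0,0,0,0,0,0,0],[0,0,0,0,0,0,0],[0,0,0,0,0,0,0],[0,0,0,0,0,0,0],[0,0,0,0,0,0,0],[0,0,0,0,0,0,0]]

```text
time_s: 60.6
ee_pos: [0.5991, 0.3251, 0.2383]
eef_rot: [[-1.0, 0.023, 0.001], [0.023, 1.0, 0.001], [-0.001, 0.001, -1.0]]
force: [-7.8, -3.3, 23.2]
finger_gap: 0.0006
grasp_force: 11.7
```

```bash
python3 - <<'E'
from h import *
a=cv2.imread('pics/s3.png')[:,:,::-1];b=snap('side')
b2=cv2.resize(b[110:245,220:400],(756,567),interpolation=cv2.INTER_CUBIC)
for i in(a,b2):
    i=i[160:240,190:280].astype(int);m=(i[...,1]>i[...,0]*1.5)&(i[...,1]>i[...,2]*1.25)&(i[...,1]>50);ys,xs=np.nonzero(m);print(xs.min()+190,xs.max()+190,ys.min()+160,ys.max()+160,len(xs))
cv2.imwrite('pics/b.png',np.hstack([cv2.resize(i[140:290,150:300],(390,390))[:,:,::-1] for i in(a,b2)]))
print(pj('side',(.599,.325,.062))-pj('side',(.599,.325,.056)))
E
```

```text
215 247 188 212 582
217 244 197 212 217
[ 0.00228827 -1.29339575]
```

View pics/b.png

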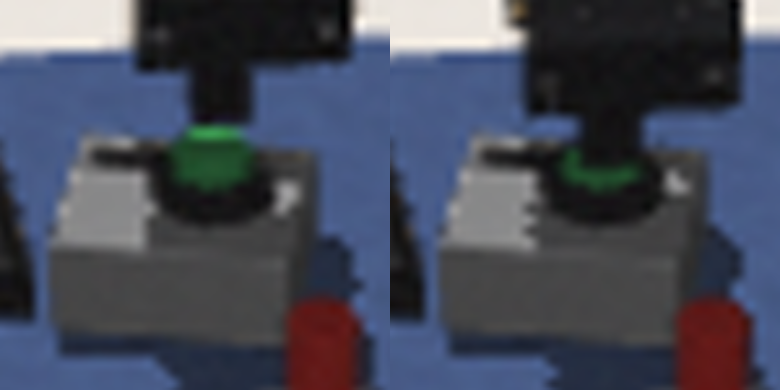

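The button is clearly down: the green cap has sunk level with its black ring at (600,170). I'll retreat straight up.

>>> servo_tool:
  deltas:
    - [[0,0,-0.01,0,0,0,0],[0,0,-0.03,0,0,0,0],[0,0,-0.04,0,0,0,0],[0,0,-0.04,0,0,0,0],[0,0,0,0,0,0,0],[0,0,0,0,0,0,0],[0,0,0,0,0,0,0],[0,0,0,0,0,0,0],[0,0,0,0,0,0,0],[0,0,0,0,0,0,0]]

```text
time_s: 61.9
ee_pos: [0.5989, 0.3251, 0.3536]
eef_rot: [[-1.0, 0.023, -0.0], [0.023, 1.0, -0.0], [0.0, -0.0, -1.0]]
force: [-0.2, -0.3, -0.1]
finger_gap: 0.0004
grasp_force: 0.0
```

```bash
python3 -c "
from h import *
print(sense()['force'],sense()['ee_pos']);print(sign_off())"
```

```text
[-0.16812114 -0.27169385 -0.112312  ] [0.59893689 0.3250664  0.35356102]
the job is handed in; nothing more can be done
None
```

The job is handed in at about 62 s of the 208 s allowed: blue module upright in the out tray, all three silver modules flat in the pockets with connectors to the head, shuttle locked at test, and start button pressed last; camera checks agreed, and sign-off returned no verdict.

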